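# Kit the drilled parts at the pillar drill

## Task

Gather the four drilled wooden pieces (the ones with holes in their tops) into the grey kit tray: long bar, short bar, square block and round piece, each in the cut-out of its own shape, sitting flat on the cut-out's floor with its holes facing up as they do now. Leave the three undrilled look-alikes standing where they are.

Things in the scene. Friction and masses are not known exactly. Their poses are not given: they have to be found in the camera images.
- kit_tray: Kit tray: grey board 240 (its x) by 180 (its y) by 16 mm, fixed, at any yaw. Origin: centre of its underside. Four flat-floored cut-outs 10 mm deep (floor 6 mm above the bench), 8 to 9 mm larger all round than their pieces; centres in mm in its frame: long slot 128 (x) by 54 at (-39, 49), round hole 58 across at (74, 49), short slot 90 (x) by 54 at (-58, -39), square 78 by 78 at (64, -39).
- drilled_long: Pale wooden bar 110 (its x) by 36 (y) by 36 mm high, with a row of three round 18 mm holes in its top. Belongs in the long slot, either way round. Origin at the centre of its underside, z up.
- drilled_short: Pale wooden bar 72 (its x) by 36 (y) by 36 mm high, with two round 18 mm holes in its top. Belongs in the short slot, either way round. Origin at the centre of its underside, z up.
- drilled_square: Pale wooden block 60 by 60 mm (sides along its x and y) by 36 mm high, with one round 30 mm hole in its top. Belongs in the square cut-out, at any quarter turn. Origin at the centre of its underside, z up.
- drilled_round: Pale wooden upright cylinder, 42 mm diameter and 36 mm high, with one 18 mm hole down its axis. Belongs in the round hole. Origin at the centre of its underside, z up.
- blank_long: Undrilled look-alike: the same 110 by 36 by 36 mm bar with a plain top, no holes. Stays where it lies. Origin at the centre of its underside, z up.
- blank_square: Undrilled look-alike: the same 60 by 60 by 36 mm block with a plain top, no hole. Stays where it lies. Origin at the centre of its underside, z up.
- blank_round: Undrilled look-alike: the same cylinder, 42 mm diameter, 36 mm high, with a plain top, no hole. Stays where it stands. Origin at the centre of its underside, z up.
Things that resemble listed ones, but are neither listed nor needed, are in the scene too. What is shaped like the drilled_short but pink or red is not meant.

How it is judged:
At the end, for the whole second after the job is handed in: Each drilled piece lies in the cut-out of its own shape, upright within 4 degrees, its centre within 12 mm of the cut-out's centre along each side and its underside within 3 mm of the cut-out's floor, at rest; the three undrilled pieces are upright, at rest and within 15 mm of where they started (x of drilled_long in the frame of kit_tray between -0.051 and -0.027 m and y of drilled_long in the frame of kit_tray between 0.037 and 0.061 m and z of drilled_long in the frame of kit_tray between 0.003 and 0.009 m and angle between each of drilled_long, drilled_round, drilled_short, drilled_square's own z axis and vertical below 0.07 rad and linear speed of each of drilled_long, drilled_round, drilled_short, drilled_square, blank_long, blank_square, blank_round below 0.01 m/s and angular speed of each of drilled_long, drilled_round, drilled_short, drilled_square below 0.1 rad/s and x of drilled_round in the frame of kit_tray between 0.062 and 0.086 m and y of drilled_round in the frame of kit_tray between 0.037 and 0.061 m and z of drilled_round in the frame of kit_tray between 0.003 and 0.009 m and x of drilled_short in the frame of kit_tray between -0.07 and -0.046 m and y of drilled_short in the frame of kit_tray between -0.051 and -0.027 m and z of drilled_short in the frame of kit_tray between 0.003 and 0.009 m and x of drilled_square in the frame of kit_tray between 0.052 and 0.076 m and y of drilled_square in the frame of kit_tray between -0.051 and -0.027 m and z of drilled_square in the frame of kit_tray between 0.003 and 0.009 m and distance of each of blank_long, blank_square, blank_round from where it was at the start of the episode below 0.015 m and angle between each of blank_long, blank_square, blank_round's own z axis and vertical below 0.1 rad); the robot touches nothing.
It also fails if it takes over 96 s, if anything falls off the work surface, if the arm or the gripper's body presses on something with over 40 N, if the wrist force passes 120 N, or if a joint passes its speed limit or range.

## Robot

A 6-joint arm with a two-finger parallel gripper is mounted at the origin on the work surface. World frame = base frame: x ahead of the robot, y to its left, z up, the work surface at z = 0. Lengths are in m, angles in rad, forces in N, time in s.
With the tool pointing down it reaches from about 0.275 to 0.875 m from the base axis. Payload 12.5 kg.
Tool frame: the origin (TCP) lies at the very end of the fingers, on their centre line; the grasp point (between the pads) lies 19 mm behind it; z points along the fingers, y is the line along which they close (so a half turn about z gives the same grasp; the last joint's range is limited). The gripper opens to 85 mm and grips with 20 to 120 N. Pads are 22 mm wide; open, the fingers measure 114 mm over their backs; the gripper's body (76 mm by 85 mm) begins 54 mm behind the grasp point. The pads swing forward as they close: fully open they stand 13 mm farther back than shut.
Start: joints at [1.251, 0.351, 1.652, -0, 1.139, -0.085], TCP at [0.128, 0.535, 0.231] pointing down, gripper open.
Joint ranges: [-2.75, 2.75], [-0.79, 2.1], [0.01, 2.65], [-1.57, 4.71], [0.07, 3.14], [-2.87, 2.87]. Speed limits (rad/s): [2.22, 2.22, 2.79, 3.14, 3.14, 3.14].

## Interface

Orientations are given as a unit quaternion [x, y, z, w].
In Python, from bench import env, snapshot gives the robot as it stands. The module is installed in compiled form; this text tells all that it offers.
- The arm moves only by the tool move_arm, never from a script. Its argument "moves" is a list of rows, each a list of 7 numbers: the shift along the tool's x, y, z normalised to -1 to 1, where 1 is 0.2 m, then the turn, a rotation vector about the tool's x, y, z normalised to -1 to 1, where 1 is pi rad, then the finger opening in mm, from 0 to 85.4. A call has 1 to 20 rows; each row is the pose to reach, as a shift and turn from the pose commanded when the call began, along the tool's axes at that moment, turning the shorter way round; what a row does not reach only later rows make up. A row lasts 1/10 s, in which the tool goes at most 50 mm and 8.59 degrees, less where a joint would pass 70% of its speed; a pose out of reach is approached as far as the arm can. A call with a number of a shift or a turn outside -1 to 1 is refused whole. A call with a gripper value outside its range is refused whole. The fingers move at their own pace and stop on an object; the grip force is fixed at half the most. Time passes only in rows, so rows that repeat a pose let the fingers close. It gives the time, the measured TCP pose, the force, the opening and the grip force at its end, in the units of the state.
- env.observe(): the state, without advancing time (a new reading comes with each control period).
- snapshot(name): name is "scene" or "top" or "wrist"; returns a dict with "image" (420x560x3 uint8, blue, green, red), "intrinsics" (3x3 intrinsics, pixels), "cam_to_world" (4x4, takes a point from camera to world coordinates). Camera axes: x right, y down, z forward; pixel columns grow to the right and rows downward; lengths in m; the calibration is good to about 2 mm. A picture is of the moment at which its call begins. There is no depth.
- env.job_done(): hands the job in; it is judged then, once.
The state is a dict: "t": time; "qpos": joint angles; "qvel": joint speeds; "joint_torque": joint torques, N m; "position": TCP position; "tool_rot": TCP orientation; "force": force on the tool from outside, world axes, zero at the start; "wrist_torque": the same for the moment, N m; "width": opening from 0.0 (shut) to 1.0 (fully open); "finger_force": force on a finger pad.
Only numpy, scipy, OpenCV 4.12 (cv2) and the standard library are available. Lean on these libraries where they do the work, as an engineer would, in place of code of your own. Each camera call takes 0.05 s, during which the arm holds its last target. There are 200 camera calls.

## Working session

There is one attempt and no reset: what is moved stays moved. The work goes in short steps, Python scripts to look and compute and a tool call to move; the robot and the scene stay as the last step left them, time stands still between calls to the robot, and variables do not carry over. Pictures are saved under pics/ and viewed, at most 14 in all, crops included, and the job is handed in when it is done.

Besides the shell and the picture viewer there is one more tool, called by a JSON object that holds its "name" and its "arguments". move_arm: Moves the arm, as the interface text tells. Its arguments: {"type":"object","properties":{"moves":{"type":"array"}},"required":["moves"]}

```bash
mkdir -p pics
python3 - <<'E'
from bench import env, snapshot
import cv2,numpy as np,pickle
d={}
for n in("top","scene"):
    s=snapshot(n); cv2.imwrite(f"pics/{n}0.png",s["image"]); d[n]=s
    print(n,s["intrinsics"].round(1).tolist(),s["cam_to_world"].round(3).tolist())
pickle.dump(d,open("s0.pkl","wb")); o=env.observe(); print({k:o[k] for k in("t","position","tool_rot","width")})
E
```

```text
top [[545.0, 0.0, 283.6], [0.0, 545.0, 211.4], [0.0, 0.0, 1.0]] [[0.016, -0.989, 0.148, 0.209], [-1.0, -0.017, -0.006, -0.024], [0.008, -0.148, -0.989, 1.669], [0.0, 0.0, 0.0, 1.0]]
scene [[414.6, 0.0, 285.3], [0.0, 414.6, 213.0], [0.0, 0.0, 1.0]] [[-0.784, 0.392, -0.481, 0.969], [0.62, 0.518, -0.588, 0.609], [0.018, -0.76, -0.65, 0.762], [0.0, 0.0, 0.0, 1.0]]
{'t': 0.1, 'position': array([0.1278264 , 0.53462473, 0.23082221]), 'tool_rot': array([ 1.17117136e-01,  9.93117966e-01, -5.18855622e-04, -1.13723084e-04]), 'width': 0.9971881005028898}
```

View pics/top0.png

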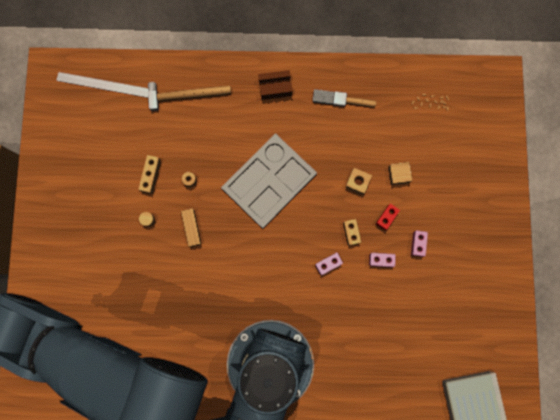

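View pics/scene0.png

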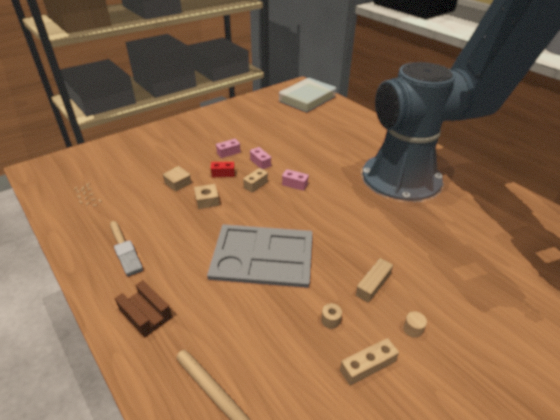

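The top view shows these candidates. Drilled: long (149,174), round (189,180), square (359,181), pale short (352,232). Blanks: round (146,219), long (191,228), square (401,173). Red (388,217) and pink (329,264; 383,260; 420,244) short bars are not meant. I'll confirm this in an enlarged crop and measure the poses.

```bash
cat > h.py <<'E'
import numpy as np,cv2
def ray(s,px,z):
    px=np.atleast_2d(np.float64(px)); K=s["intrinsics"];T=s["cam_to_world"]
    d=np.c_[px,np.ones(len(px))]@np.linalg.inv(K).T@T[:3,:3].T
    c=T[:3,3]; return (c+d*((z-c[2])/d[:,2])[:,None])[:,:2]
def rect(s,cnt,z):
    return cv2.minAreaRect((ray(s,cnt.reshape(-1,2),z)*1000).astype(np.float32))
E
python3 - <<'E'
import pickle; from h import *
s=pickle.load(open("s0.pkl","rb"))["top"]; im=s["image"]
a=cv2.resize(im[125:285,110:450],None,fx=2.35,fy=2.35,interpolation=cv2.INTER_CUBIC); cv2.imwrite("pics/crop.png",a)
up=cv2.resize(im,None,fx=4,fy=4,interpolation=cv2.INTER_CUBIC)
h=cv2.cvtColor(up,cv2.COLOR_BGR2HSV)
for n,p in dict(long=(149,166),dr=(194,181),sq=(352,188),sh=(353,232),bl=(191,228),tray=(252,160),bench=(230,250)).items(): print(n,h[p[1]*4+2,p[0]*4+2])
E
```

```text
long [ 18 149 200]
dr [ 16 158 113]
sq [ 16 153 118]
sh [ 19 138 201]
bl [ 16 155 191]
tray [ 17  40 148]
bench [ 12 189 158]
```

View pics/crop.png

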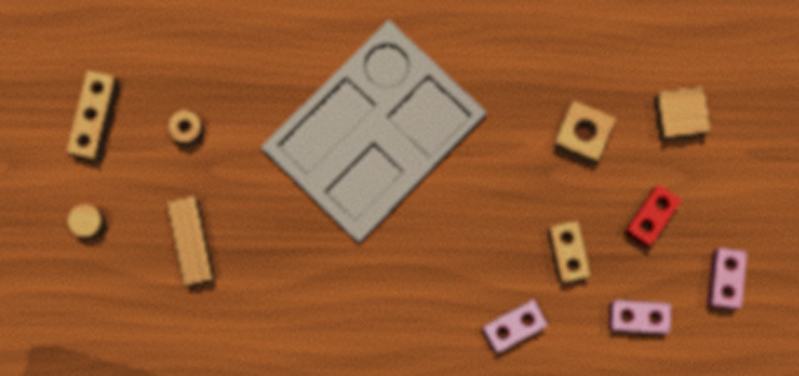

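The crop confirms it: three holes in the long bar (92,115), one in the round (185,127), one in the square (585,130) and two in the pale short bar (569,252). The blanks have plain tops. Next I measure the top faces at z=0.036 and the tray at z=0.016.

Run:
```python
import pickle; from h import *
s=pickle.load(open("s0.pkl","rb"))["top"]; im=s["image"]
F=4;up=cv2.resize(im,None,fx=F,fy=F,interpolation=cv2.INTER_CUBIC)
h=cv2.cvtColor(up,cv2.COLOR_BGR2HSV)
wood=cv2.inRange(h,(13,60,165),(28,172,255)); tray=cv2.inRange(h,(0,0,90),(40,75,255))
out=[]
for nm,m,z in(("w",wood,.036),("t",tray,.016)):
    m=cv2.morphologyEx(m,cv2.MORPH_OPEN,np.ones((5,5)))
    for c in cv2.findContours(m,cv2.RETR_EXTERNAL,cv2.CHAIN_APPROX_NONE)[0]:
        p=c.reshape(-1,2); x,y=p.mean(0)/F
        if cv2.contourArea(c)>1200 and 110<x<430 and 120<y<290:
            q=(p+.5)/F-.5; r=cv2.minAreaRect((ray(s,q,z)*1000).astype(np.float32))
            print(nm,(round(x),round(y)),np.round(r[0],1),np.round(r[1],1),round(r[2],1))
```

```text
w (353, 232) [ 397.  -242.4] [73.3 36.2] 12.7
w (145, 218) [426.5 384.2] [39.8 39.9] 3.0
w (190, 227) [402.7 247.5] [109.   34.2] 14.0
w (188, 178) [552.4 260.6] [39.7 39. ] 1.0
w (359, 180) [ 555.7 -262.9] [60.7 61.1] 67.3
w (401, 172) [ 583.5 -391.9] [60.1 59.9] 8.2
w (148, 173) [566.6 383.4] [ 36.9 111.5] 79.1
t (269, 181) [553.6  13.7] [181.5 241.1] 46.7
t (345, 120) [477.7   9.1] [1804.4 1174.9] 87.7
```

All sizes match the given ones, and the tray yaw is -43.3°. The targets follow from that. I'll write a helper that turns world goals into rows.

```bash
cat > g.py <<'E'
# usage: g.py x,y,z,phi ... (mm, deg; phi = world direction of tool y); '/' starts a new call from the last goal
import sys,numpy as np
from scipy.spatial.transform import Rotation as R
from bench import env
o=env.observe(); p=o["position"]*1000; r=R.from_quat(o["tool_rot"])
y=r.as_matrix()[:,1]; print("t",round(o["t"],2),"at",p.round(1),"phi",round(np.degrees(np.arctan2(y[1],y[0])),1),"j",np.round(o["qpos"],2),"F",o["force"].round(1),"w",round(o["width"]*85.4,1),"ff",o["finger_force"])
q,s=p,r
for a in sys.argv[1:]:
    if a=="/": p,r=q,s; print("--"); continue
    v=np.array(list(map(float,a.split(",")))); f=np.radians(v[3]); c,d=np.cos(f),np.sin(f)
    q=v[:3]; s=R.from_matrix(np.array([[-d,c,0],[c,d,0],[0,0,-1]]))
    print(a,(r.inv().apply(q-p)/200).round(4).tolist(),((r.inv()*s).as_rotvec()/np.pi).round(4).tolist())
E
python3 g.py 275,484,180,79.1 / 422,433,150,79.1 / 566.6,383.4,100,79.1 566.6,383.4,10,79.1
```

```text
t 0.1 at [127.8 534.6 230.8] phi 76.5 j [ 1.25  0.35  1.65  0.    1.14 -0.08] F [ 0.4 -0.5 -0.3] w 85.2 ff 0.0
275,484,180,79.1 [-0.7746, -0.0747, 0.2541] [-0.0003, -0.0, -0.0142]
--
422,433,150,79.1 [-0.77, -0.1114, 0.15] [0.0, 0.0, 0.0]
--
566.6,383.4,100,79.1 [-0.7569, -0.1068, 0.25] [0.0, 0.0, 0.0]
566.6,383.4,10,79.1 [-0.7569, -0.1068, 0.7] [0.0, 0.0, 0.0]
```

{"name": "move_arm", "arguments": {"moves": [[-0.39,-0.037,0.13,0,0,-0.007,85],[-0.7746,-0.0747,0.2541,0,0,-0.0142,85],[-0.7746,-0.0747,0.2541,0,0,-0.0142,85],[-0.7746,-0.0747,0.2541,0,0,-0.0142,85]]}}

```text
t: 0.5
position: [0.278, 0.4822, 0.1786]
tool_rot: [0.096, 0.995, -0.001, -0.0]
force: [-0.5, 0.3, -0.1]
width: 0.995
finger_force: 0.0
```

{"name": "move_arm", "arguments": {"moves": [[-0.25,-0.035,0.05,0,0,0,85],[-0.5,-0.07,0.1,0,0,0,85],[-0.77,-0.1114,0.15,0,0,0,85],[-0.77,-0.1114,0.15,0,0,0,85]]}}

```text
t: 0.9
position: [0.4255, 0.4314, 0.1492]
tool_rot: [0.097, 0.995, -0.001, -0.0]
force: [-0.2, -0.1, 0.5]
width: 0.994
finger_force: 0.0
```

{"name": "move_arm", "arguments": {"moves": [[-0.25,-0.035,0.08,0,0,0,85],[-0.5,-0.07,0.16,0,0,0,85],[-0.7569,-0.1068,0.25,0,0,0,85],[-0.7569,-0.1068,0.25,0,0,0,85],[-0.7569,-0.1068,0.25,0,0,0,85]]}}

```text
t: 1.4
position: [0.567, 0.3832, 0.0993]
tool_rot: [0.096, 0.995, -0.0, -0.001]
force: [-0.5, 0.0, 0.4]
width: 0.997
finger_force: 0.0
```

```bash
python3 g.py 566.6,383.4,10,79.1; python3 -c "
from bench import snapshot;import cv2;cv2.imwrite('pics/w1.png',snapshot('wrist')['image'])"
```

```text
t 1.4 at [567.  383.2  99.3] phi 79.0 j [ 0.53  0.73  1.37  0.    1.04 -0.85] F [-0.5  0.   0.4] w 85.1 ff 0.0
566.6,383.4,10,79.1 [0.0013, 0.001, 0.4466] [-0.0003, -0.0004, -0.0005]
```

View pics/w1.png

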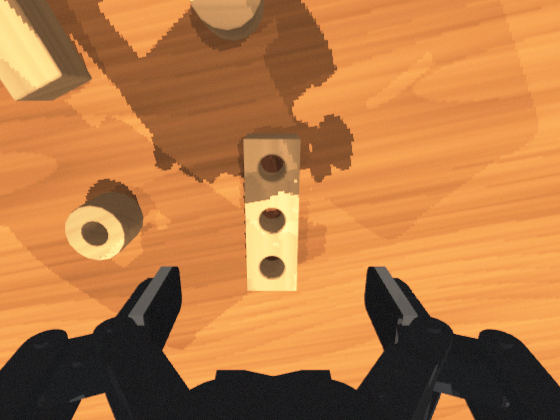

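The wrist view shows the three-hole bar centred between the fingers (bar column 272, fingers at 180 and 366) and aligned. I descend, close and lift.

{"name": "move_arm", "arguments": {"moves": [[0,0,0.2,0,0,0,85],[0,0,0.36,0,0,0,85],[0,0,0.4466,0,0,0,85],[0,0,0.4466,0,0,0,50],[0,0,0.4466,0,0,0,30],[0,0,0.4466,0,0,0,20],[0,0,0.4466,0,0,0,20],[0,0,0.4466,0,0,0,20],[0,0,0.4466,0,0,0,20],[0,0,0.4466,0,0,0,20],[0,0,0.3,0,0,0,20],[0,0,0.1,0,0,0,20],[0,0,0.1,0,0,0,20]]}}

```text
t: 2.75
position: [0.5694, 0.3853, 0.0869]
tool_rot: [0.095, 0.995, 0.003, 0.004]
force: [1.0, -0.5, -0.5]
width: 0.409
finger_force: 61.6
```

```bash
python3 g.py 564,230,90,62.9 / 558.8,76.1,90,46.7 558.8,76.1,17,46.7
```

```text
t 2.75 at [569.4 385.3  86.9] phi 79.1 j [ 0.53  0.75  1.37  0.    1.01 -0.85] F [ 1.  -0.5 -0.5] w 34.9 ff 61.62934890948236
564,230,90,62.9 [-0.1204, -0.7674, -0.0194] [0.0023, 0.002, 0.09]
--
558.8,76.1,90,46.7 [-0.3274, -0.6969, 0.0] [0.0, 0.0, 0.09]
558.8,76.1,17,46.7 [-0.3274, -0.6969, 0.365] [0.0, 0.0, 0.09]
```

{"name": "move_arm", "arguments": {"moves": [[-0.03,-0.2,0,0,0,0.022,20],[-0.06,-0.4,0,0,0,0.045,20],[-0.09,-0.6,0,0,0,0.067,20],[-0.12,-0.767,0,0,0,0.09,20],[-0.12,-0.767,0,0,0,0.09,20]]}}

```text
t: 3.25
position: [0.5613, 0.2251, 0.0808]
tool_rot: [0.237, 0.972, -0.0, -0.0]
force: [0.4, -0.1, -0.6]
width: 0.406
finger_force: 61.6
```

{"name": "move_arm", "arguments": {"moves": [[-0.08,-0.17,0,0,0,0.022,20],[-0.16,-0.34,0,0,0,0.045,20],[-0.24,-0.51,0,0,0,0.067,20],[-0.327,-0.697,0,0,0,0.09,20],[-0.327,-0.697,0,0,0,0.09,20],[-0.327,-0.697,0,0,0,0.09,20],[-0.327,-0.697,0,0,0,0.09,20]]}}

```text
t: 3.95
position: [0.5562, 0.0757, 0.0806]
tool_rot: [0.368, 0.93, 0.0, 0.0]
force: [0.7, -0.1, -0.1]
width: 0.407
finger_force: 61.6
```

```bash
python3 g.py 558.8,76.1,30,46.7 558.8,76.1,17,46.7; python3 -c "
from bench import snapshot;import cv2,pickle
s=snapshot('wrist');pickle.dump(s,open('w2.pkl','wb'));cv2.imwrite('pics/w2.png',s['image'])"
```

```text
t 3.95 at [556.2  75.7  80.6] phi 46.8 j [ 0.05  0.57  1.74  0.    0.83 -0.76] F [ 0.7 -0.1 -0.1] w 34.7 ff 61.579492734745145
558.8,76.1,30,46.7 [-0.0078, 0.0102, 0.2531] [0.0002, 0.0001, 0.0005]
558.8,76.1,17,46.7 [-0.0078, 0.0102, 0.3181] [0.0002, 0.0001, 0.0005]
```

View pics/w2.png

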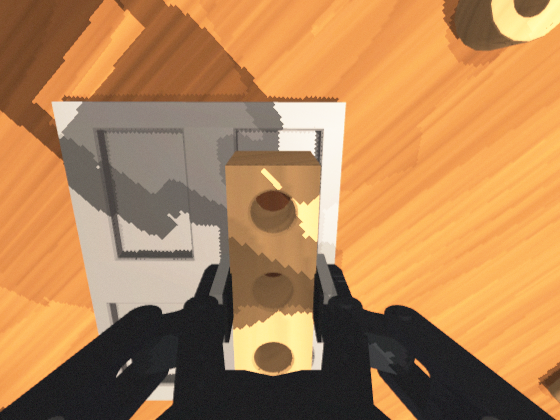

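The bar is held level over the slot and parallel to the tray sides (the slot's far edge is at about (237–322,130)). I lower it and release.

{"name": "move_arm", "arguments": {"moves": [[-0.008,0.01,0.12,0,0,0,20],[-0.008,0.01,0.22,0,0,0,20],[-0.008,0.01,0.28,0,0,0,20],[-0.008,0.01,0.318,0,0,0,20],[-0.008,0.01,0.318,0,0,0,20],[-0.008,0.01,0.318,0,0,0,20]]}}

```text
t: 4.6
position: [0.5588, 0.0756, 0.0176]
tool_rot: [0.368, 0.93, 0.0, 0.0]
force: [-1.9, -0.6, 4.7]
width: 0.407
finger_force: 65.4
```

{"name": "move_arm", "arguments": {"moves": [[0,0,0,0,0,0,42],[0,0,0,0,0,0,50],[0,0,0,0,0,0,55],[0,0,0,0,0,0,55],[0,0,0,0,0,0,55],[0,0,-0.1,0,0,0,55],[0,0,-0.3,0,0,0,55],[0,0,-0.5,0,0,0,70],[0,0,-0.5,0,0,0,85],[0,0,-0.5,0,0,0,85]]}}

```text
t: 5.6
position: [0.5589, 0.0751, 0.1175]
tool_rot: [0.369, 0.929, 0.0, 0.001]
force: [0.2, 0.3, -0.5]
width: 0.993
finger_force: 0.0
```

```bash
python3 g.py 552.4,260.6,110,70 552.4,260.6,10,70; python3 -c "
from bench import snapshot;import cv2,pickle
s=snapshot('wrist');pickle.dump(s,open('w3.pkl','wb'));cv2.imwrite('pics/w3.png',s['image'])"
```

```text
t 5.6 at [558.9  75.1 117.5] phi 46.7 j [ 0.05  0.52  1.71  0.    0.91 -0.76] F [ 0.2  0.3 -0.5] w 84.8 ff 0.0
552.4,260.6,110,70 [0.6597, 0.653, 0.0374] [0.0003, 0.0004, -0.1294]
552.4,260.6,10,70 [0.6603, 0.6524, 0.5374] [0.0003, 0.0004, -0.1294]
```

View pics/w3.png

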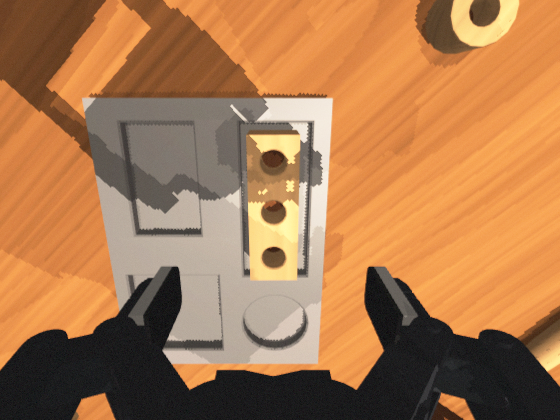

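The bar lies in the long slot. I check its centre against the slot by rays.

```bash
cat > chk.py <<'E'
import pickle,sys; from h import *
def tray(w,c=(553.6,13.7),th=-43.3):
    t=np.radians(th); R=np.array([[np.cos(t),-np.sin(t)],[np.sin(t),np.cos(t)]]); return (w*1000-c)@R
E
python3 - <<'E'
from chk import *
s=pickle.load(open("w3.pkl","rb"))
print(tray(ray(s,[(247,135),(299,133),(298,280),(248,280)],.042)).round(1), tray(ray(s,[(241,122),(312,122),(308,276),(243,276)],.016)).round(1),tray(ray(s,[(83,98),(332,98),(319,363)],.016)).round(1))
E
```

```text
[[-96.3  30.7]
 [-97.6  65.1]
 [ 13.3  67.2]
 [ 13.3  28.8]] [[-102.9   24.5]
 [-102.9   76.5]
 [  25.2   78.1]
 [  25.2   22.4]] [[-119.5  -88. ]
 [-119.6   90.2]
 [ 119.    91.9]]
```

The bar centre is (-41.5, 48) against the slot's (-39, 49), and the tray corners also agree. Next is the round piece, keeping the same yaw.

```bash
python3 g.py 552.4,260.6,110,46.7 552.4,260.6,10,46.7 / 600,120,100,46.7 / 641.1,-1.4,60,46.7 641.1,-1.4,17,46.7
```

```text
t 5.65 at [558.2  75.  116.4] phi 46.7 j [ 0.05  0.52  1.71 -0.    0.91 -0.76] F [-0.8  0.6 -0. ] w 84.9 ff 0.0
552.4,260.6,110,46.7 [0.6576, 0.6553, 0.032] [-0.0001, -0.0001, 0.0]
552.4,260.6,10,46.7 [0.6574, 0.6555, 0.532] [-0.0001, -0.0001, 0.0]
--
600,120,100,46.7 [-0.6553, -0.3484, -0.45] [0.0, 0.0, 0.0]
--
641.1,-1.4,60,46.7 [-0.5658, -0.3008, 0.2] [0.0, 0.0, 0.0]
641.1,-1.4,17,46.7 [-0.5658, -0.3008, 0.415] [0.0, 0.0, 0.0]
```

{"name": "move_arm", "arguments": {"moves": [[0.16,0.16,0.01,0,0,0,85],[0.32,0.32,0.02,0,0,0,85],[0.48,0.48,0.03,0,0,0,85],[0.657,0.655,0.03,0,0,0,85],[0.657,0.655,0.03,0,0,0,85],[0.657,0.655,0.03,0,0,0,85],[0.657,0.655,0.25,0,0,0,85],[0.657,0.655,0.44,0,0,0,85],[0.657,0.655,0.53,0,0,0,85],[0.657,0.655,0.53,0,0,0,60],[0.657,0.655,0.53,0,0,0,40],[0.657,0.655,0.53,0,0,0,25],[0.657,0.655,0.53,0,0,0,25],[0.657,0.655,0.53,0,0,0,25],[0.657,0.655,0.53,0,0,0,25],[0.657,0.655,0.53,0,0,0,25]]}}

```text
t: 7.25
position: [0.5538, 0.2606, 0.0125]
tool_rot: [0.369, 0.929, 0.001, 0.001]
force: [0.5, -0.9, 7.6]
width: 0.465
finger_force: 61.1
```

```bash
python3 g.py 552.4,260.6,90,46.7 600,120,90,46.7
```

```text
t 7.25 at [553.8 260.6  12.5] phi 46.7 j [ 0.36  0.74  1.62 -0.    0.78 -0.45] F [ 0.5 -0.9  7.6] w 39.7 ff 61.112754391506314
552.4,260.6,90,46.7 [0.0045, -0.0039, -0.3876] [0.0007, 0.0004, 0.0]
600,120,90,46.7 [-0.6508, -0.3524, -0.3875] [0.0007, 0.0004, 0.0]
```

{"name": "move_arm", "arguments": {"moves": [[0,0,-0.12,0,0,0,25],[0,0,-0.3,0,0,0,25],[-0.1,-0.05,-0.38,0,0,0,25],[-0.26,-0.14,-0.38,0,0,0,25],[-0.42,-0.23,-0.38,0,0,0,25],[-0.58,-0.31,-0.38,0,0,0,25],[-0.65,-0.352,-0.38,0,0,0,25],[-0.65,-0.352,-0.38,0,0,0,25]]}}

```text
t: 8.05
position: [0.5996, 0.1185, 0.0873]
tool_rot: [0.37, 0.929, 0.0, 0.0]
force: [0.2, 0.9, -0.2]
width: 0.466
finger_force: 60.5
```

```bash
python3 g.py 641.1,-1.4,60,46.7 641.1,-1.4,19.5,46.7
```

```text
t 8.05 at [599.6 118.5  87.3] phi 46.6 j [ 0.12  0.63  1.6  -0.    0.91 -0.69] F [ 0.2  0.9 -0.2] w 39.8 ff 60.482586370781064
641.1,-1.4,60,46.7 [-0.5625, -0.2928, 0.1368] [0.0002, 0.0002, -0.0008]
641.1,-1.4,19.5,46.7 [-0.5624, -0.2929, 0.3393] [0.0002, 0.0002, -0.0008]
```

{"name": "move_arm", "arguments": {"moves": [[-0.14,-0.07,0,0,0,0,25],[-0.28,-0.15,0,0,0,0,25],[-0.42,-0.22,0,0,0,0,25],[-0.562,-0.293,0,0,0,0,25],[-0.562,-0.293,0.05,0,0,0,25],[-0.562,-0.293,0.1,0,0,0,25],[-0.562,-0.293,0.2,0,0,0,25],[-0.562,-0.293,0.28,0,0,0,25],[-0.562,-0.293,0.335,0,0,0,25],[-0.562,-0.293,0.339,0,0,0,25],[-0.562,-0.293,0.339,0,0,0,25]]}}

```text
t: 9.15
position: [0.6405, 0.0011, 0.0186]
tool_rot: [0.369, 0.93, -0.0, -0.0]
force: [-0.7, 0.9, -0.7]
width: 0.463
finger_force: 63.0
```

{"name": "move_arm", "arguments": {"moves": [[0,0,0,0,0,0,46],[0,0,0,0,0,0,52],[0,0,0,0,0,0,58],[0,0,0,0,0,0,58],[0,0,0,0,0,0,58],[0,0,-0.1,0,0,0,58],[0,0,-0.3,0,0,0,58],[0,0,-0.5,0,0,0,70],[0,0,-0.5,0,0,0,85],[0,0,-0.5,0,0,0,85]]}}

```text
t: 10.15
position: [0.641, 0.0004, 0.1198]
tool_rot: [0.369, 0.929, 0.0, 0.001]
force: [-0.4, 0.1, -0.5]
width: 0.99
finger_force: 0.0
```

```bash
python3 g.py 598,-132,110,57 / 555.7,-262.9,110,67.3 555.7,-262.9,12,67.3; python3 -c "
from bench import snapshot;import cv2,pickle
s=snapshot('wrist');pickle.dump(s,open('w4.pkl','wb'));cv2.imwrite('pics/w4.png',s['image'])"
```

```text
t 10.15 at [6.410e+02 4.000e-01 1.198e+02] phi 46.7 j [-0.07  0.63  1.49  0.    1.01 -0.89] F [-0.4  0.1 -0.5] w 84.6 ff 0.0
598,-132,110,57 [-0.2972, -0.6292, 0.0489] [0.0003, 0.0004, -0.0572]
--
555.7,-262.9,110,67.3 [-0.1791, -0.6641, 0.0] [0.0, 0.0, -0.0572]
555.7,-262.9,12,67.3 [-0.1791, -0.6641, 0.49] [0.0, 0.0, -0.0572]
```

View pics/w4.png

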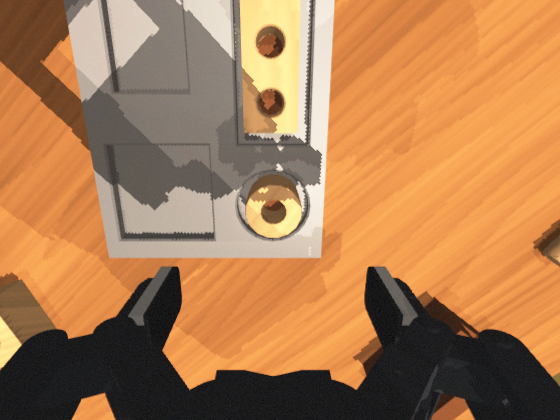

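The wrist view shows the round piece in its hole (hole ring (273,205), piece top (273,211), shifted by parallax). Next is the square.

{"name": "move_arm", "arguments": {"moves": [[-0.08,-0.16,0.03,0,0,-0.015,85],[-0.15,-0.32,0.05,0,0,-0.03,85],[-0.22,-0.48,0.05,0,0,-0.045,85],[-0.297,-0.629,0.05,0,0,-0.057,85],[-0.297,-0.629,0.05,0,0,-0.057,85]]}}

```text
t: 10.7
position: [0.596, -0.1349, 0.1075]
tool_rot: [0.285, 0.958, -0.0, -0.001]
force: [0.3, 1.1, -0.2]
width: 1.0
finger_force: 0.0
```

{"name": "move_arm", "arguments": {"moves": [[-0.045,-0.17,0,0,0,-0.015,85],[-0.09,-0.34,0,0,0,-0.03,85],[-0.135,-0.5,0,0,0,-0.045,85],[-0.179,-0.664,0,0,0,-0.057,85],[-0.179,-0.664,0,0,0,-0.057,85],[-0.179,-0.664,0,0,0,-0.057,85],[-0.179,-0.664,0,0,0,-0.057,85]]}}

```text
t: 11.4
position: [0.5554, -0.2615, 0.1084]
tool_rot: [0.197, 0.98, 0.0, -0.001]
force: [0.5, 0.4, -0.4]
width: 0.998
finger_force: 0.0
```

```bash
python3 g.py 555.7,-262.9,9,67.3; python3 -c "
from bench import snapshot;import cv2,pickle
s=snapshot('wrist');pickle.dump(s,open('w5.pkl','wb'));cv2.imwrite('pics/w5.png',s['image'])"
```

```text
t 11.4 at [ 555.4 -261.5  108.4] phi 67.2 j [-0.52  0.61  1.58  0.    0.96 -1.69] F [ 0.5  0.4 -0.4] w 85.2 ff 0.0
555.7,-262.9,9,67.3 [-0.0046, -0.0063, 0.4968] [0.0001, -0.0004, -0.0003]
```

View pics/w5.png

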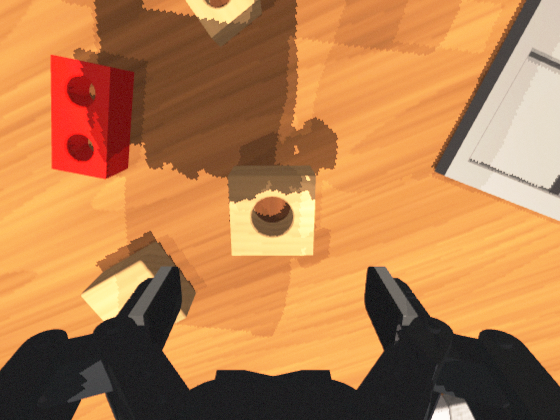

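The drilled square (272,215) is centred and aligned between the fingers. The blank at left (140,290) is clear. I grasp it.

{"name": "move_arm", "arguments": {"moves": [[-0.005,-0.006,0.2,0,0,0,85],[-0.005,-0.006,0.38,0,0,0,85],[-0.005,-0.006,0.497,0,0,0,85],[-0.005,-0.006,0.497,0,0,0,70],[-0.005,-0.006,0.497,0,0,0,55],[-0.005,-0.006,0.497,0,0,0,45],[-0.005,-0.006,0.497,0,0,0,45],[-0.005,-0.006,0.497,0,0,0,45],[-0.005,-0.006,0.497,0,0,0,45]]}}

```text
t: 12.35
position: [0.5561, -0.2644, 0.0104]
tool_rot: [0.197, 0.98, -0.0, 0.0]
force: [-0.5, 1.1, 4.3]
width: 0.687
finger_force: 67.0
```

```bash
python3 g.py 555.7,-262.9,90,67.3 565,-155,90,57 / 573.4,-58.6,90,46.7 573.4,-58.6,16.5,46.7
```

```text
t 12.35 at [ 556.1 -264.4   10.4] phi 67.2 j [-0.52  0.75  1.6   0.    0.78 -1.69] F [-0.5  1.1  4.3] w 58.7 ff 67.02779173851013
555.7,-262.9,90,67.3 [0.0043, 0.006, -0.3981] [-0.0, 0.0003, -0.0004]
565,-155,90,57 [0.1703, 0.5214, -0.3983] [0.0, 0.0003, 0.0568]
--
573.4,-58.6,90,46.7 [0.2273, 0.4271, 0.0] [0.0, 0.0, 0.0572]
573.4,-58.6,16.5,46.7 [0.2273, 0.4271, 0.3675] [0.0, 0.0, 0.0572]
```

{"name": "move_arm", "arguments": {"moves": [[0,0,-0.12,0,0,0,45],[0,0,-0.3,0,0,0,45],[0.03,0.1,-0.4,0,0,0.01,45],[0.08,0.25,-0.4,0,0,0.025,45],[0.13,0.4,-0.4,0,0,0.04,45],[0.17,0.521,-0.4,0,0,0.057,45],[0.17,0.521,-0.4,0,0,0.057,45]]}}

```text
t: 13.05
position: [0.5648, -0.1525, 0.0899]
tool_rot: [0.284, 0.959, 0.0, -0.0]
force: [-1.1, 0.1, -0.6]
width: 0.686
finger_force: 66.6
```

{"name": "move_arm", "arguments": {"moves": [[0.075,0.14,0,0,0,0.019,45],[0.15,0.28,0,0,0,0.038,45],[0.227,0.427,0,0,0,0.057,45],[0.227,0.427,0,0,0,0.057,45],[0.227,0.427,0,0,0,0.057,45]]}}

```text
t: 13.55
position: [0.5734, -0.0589, 0.0898]
tool_rot: [0.368, 0.93, -0.0, 0.0]
force: [0.6, -0.8, -0.3]
width: 0.684
finger_force: 66.6
```

```bash
python3 g.py 573.4,-58.6,17,46.7
```

```text
t 13.55 at [573.4 -58.9  89.8] phi 46.8 j [-0.18  0.58  1.69 -0.    0.87 -1.  ] F [ 0.6 -0.8 -0.3] w 58.4 ff 66.56356930732727
573.4,-58.6,17,46.7 [0.0012, 0.0012, 0.364] [-0.0, 0.0001, 0.0007]
```

{"name": "move_arm", "arguments": {"moves": [[0,0,0.12,0,0,0,45],[0,0,0.24,0,0,0,45],[0,0,0.32,0,0,0,45],[0,0,0.364,0,0,0,45],[0,0,0.364,0,0,0,45],[0,0,0.364,0,0,0,45]]}}

```text
t: 14.15
position: [0.5736, -0.0593, 0.0172]
tool_rot: [0.369, 0.929, 0.0, 0.0]
force: [0.2, -0.0, -0.4]
width: 0.688
finger_force: 68.3
```

{"name": "move_arm", "arguments": {"moves": [[0,0,0,0,0,0,65],[0,0,0,0,0,0,70],[0,0,0,0,0,0,75],[0,0,0,0,0,0,75],[0,0,0,0,0,0,75],[0,0,-0.1,0,0,0,75],[0,0,-0.3,0,0,0,75],[0,0,-0.5,0,0,0,85],[0,0,-0.5,0,0,0,85],[0,0,-0.5,0,0,0,85]]}}

```text
t: 15.15
position: [0.5735, -0.0587, 0.1175]
tool_rot: [0.369, 0.929, 0.0, 0.001]
force: [0.0, 0.4, 0.4]
width: 0.995
finger_force: 0.0
```

```bash
python3 g.py 485,-150,110,75 / 397,-242.4,110,102.7 397,-242.4,10,102.7
```

```text
t 15.15 at [573.5 -58.7 117.5] phi 46.7 j [-0.18  0.54  1.68 -0.    0.93 -1.  ] F [0.  0.4 0.4] w 85.0 ff 0.0
485,-150,110,75 [0.0093, -0.6358, 0.0371] [0.0002, 0.0005, -0.1572]
--
397,-242.4,110,102.7 [0.3054, -0.5601, 0.0] [0.0, 0.0, -0.1539]
397,-242.4,10,102.7 [0.3054, -0.5601, 0.5] [0.0, 0.0, -0.1539]
```

{"name": "move_arm", "arguments": {"moves": [[0,-0.16,0.03,0,0,-0.04,85],[0,-0.32,0.037,0,0,-0.08,85],[0.005,-0.48,0.037,0,0,-0.12,85],[0.009,-0.636,0.037,0,0,-0.157,85],[0.009,-0.636,0.037,0,0,-0.157,85]]}}

```text
t: 15.65
position: [0.4819, -0.1514, 0.108]
tool_rot: [0.13, 0.992, 0.0, -0.002]
force: [-0.1, 0.3, -1.0]
width: 0.991
finger_force: 0.0
```

{"name": "move_arm", "arguments": {"moves": [[0.076,-0.14,0,0,0,-0.04,65],[0.152,-0.28,0,0,0,-0.08,65],[0.228,-0.42,0,0,0,-0.12,65],[0.305,-0.56,0,0,0,-0.154,65],[0.305,-0.56,0,0,0,-0.154,65],[0.305,-0.56,0,0,0,-0.154,65],[0.305,-0.56,0,0,0,-0.154,65]]}}

```text
t: 16.35
position: [0.3973, -0.2417, 0.109]
tool_rot: [-0.11, 0.994, 0.0, -0.0]
force: [0.2, -0.8, -0.5]
width: 0.762
finger_force: 0.0
```

```bash
python3 g.py 397,-242.4,10,102.7; python3 -c "
from bench import snapshot;import cv2,pickle
s=snapshot('wrist');pickle.dump(s,open('w6.pkl','wb'));cv2.imwrite('pics/w6.png',s['image'])"
```

```text
t 16.35 at [ 397.3 -241.7  109. ] phi 102.6 j [-0.65  0.38  1.97  0.    0.79 -2.44] F [ 0.2 -0.8 -0.5] w 65.1 ff 0.0
397,-242.4,10,102.7 [0.0019, -0.0035, 0.4952] [0.0002, -0.0001, -0.0005]
```

View pics/w6.png

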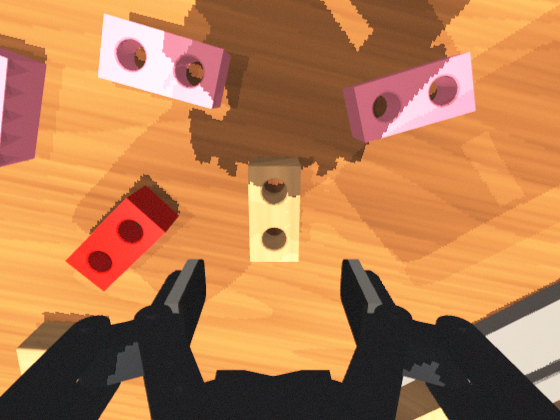

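The pale two-hole bar (274,210) is centred between the fingers. The red bar (120,235) and pink bars are clear. I grasp it.

{"name": "move_arm", "arguments": {"moves": [[0.002,-0.003,0.2,0,0,0,65],[0.002,-0.003,0.38,0,0,0,65],[0.002,-0.003,0.495,0,0,0,65],[0.002,-0.003,0.495,0,0,0,50],[0.002,-0.003,0.495,0,0,0,30],[0.002,-0.003,0.495,0,0,0,20],[0.002,-0.003,0.495,0,0,0,20],[0.002,-0.003,0.495,0,0,0,20],[0.002,-0.003,0.495,0,0,0,20]]}}

```text
t: 17.3
position: [0.3968, -0.2432, 0.0111]
tool_rot: [-0.11, 0.994, -0.0, 0.0]
force: [0.1, -0.2, 6.7]
width: 0.409
finger_force: 61.2
```

```bash
python3 g.py 397,-242.4,92,102.7 440,-115,92,75 / 484.6,25.1,92,46.7
```

```text
t 17.3 at [ 396.8 -243.2   11.1] phi 102.7 j [-0.65  0.57  2.01  0.    0.56 -2.44] F [ 0.1 -0.2  6.7] w 34.9 ff 61.16655796766281
397,-242.4,92,102.7 [-0.0021, 0.0035, -0.4046] [-0.0003, 0.0002, -0.0001]
440,-115,92,75 [-0.3517, 0.5778, -0.4048] [-0.0002, 0.0003, 0.1538]
--
484.6,25.1,92,46.7 [-0.0341, 0.7343, 0.0] [0.0, 0.0, 0.1572]
```

{"name": "move_arm", "arguments": {"moves": [[0,0,-0.12,0,0,0,20],[0,0,-0.3,0,0,0,20],[-0.05,0.1,-0.404,0,0,0.025,20],[-0.13,0.23,-0.404,0,0,0.06,20],[-0.22,0.36,-0.404,0,0,0.095,20],[-0.3,0.49,-0.404,0,0,0.13,20],[-0.352,0.578,-0.404,0,0,0.154,20],[-0.352,0.578,-0.404,0,0,0.154,20]]}}

```text
t: 18.1
position: [0.4401, -0.1131, 0.0915]
tool_rot: [0.131, 0.991, 0.0, 0.0]
force: [-0.0, 0.3, -0.9]
width: 0.414
finger_force: 60.3
```

{"name": "move_arm", "arguments": {"moves": [[-0.007,0.15,0,0,0,0.03,20],[-0.014,0.3,0,0,0,0.065,20],[-0.021,0.45,0,0,0,0.1,20],[-0.028,0.6,0,0,0,0.13,20],[-0.034,0.734,0,0,0,0.157,20],[-0.034,0.734,0,0,0,0.157,20],[-0.034,0.734,0,0,0,0.157,20],[-0.034,0.734,0,0,0,0.157,20]]}}

```text
t: 18.9
position: [0.4842, 0.0242, 0.0913]
tool_rot: [0.369, 0.93, -0.0, -0.0]
force: [-0.4, 0.3, -0.9]
width: 0.409
finger_force: 60.3
```

```bash
python3 g.py 484.6,25.1,18,46.7
```

```text
t 18.9 at [484.2  24.2  91.3] phi 46.7 j [-0.05  0.44  1.93 -0.    0.77 -0.86] F [-0.4  0.3 -0.9] w 34.9 ff 60.318787693977356
484.6,25.1,18,46.7 [0.0014, 0.0046, 0.3663] [-0.0001, -0.0, 0.0003]
```

{"name": "move_arm", "arguments": {"moves": [[0.001,0.004,0.12,0,0,0,20],[0.001,0.004,0.24,0,0,0,20],[0.001,0.004,0.32,0,0,0,20],[0.001,0.004,0.366,0,0,0,20],[0.001,0.004,0.366,0,0,0,20],[0.001,0.004,0.366,0,0,0,20]]}}

```text
t: 19.5
position: [0.485, 0.0253, 0.0183]
tool_rot: [0.369, 0.929, 0.0, 0.0]
force: [0.3, -0.1, -0.0]
width: 0.413
finger_force: 61.4
```

{"name": "move_arm", "arguments": {"moves": [[0,0,0,0,0,0,42],[0,0,0,0,0,0,50],[0,0,0,0,0,0,55],[0,0,0,0,0,0,55],[0,0,0,0,0,0,55],[0,0,-0.1,0,0,0,55],[0,0,-0.3,0,0,0,55],[0,0,-0.6,0,0,0,55],[0,-0.15,-0.75,0,0,0,55],[0.15,-0.4,-0.8,0,0,0,55],[0.3,-0.65,-0.8,0,0,0,55],[0.45,-0.9,-0.8,0,0,0,55],[0.45,-0.9,-0.8,0,0,0,55],[0.45,-0.9,-0.8,0,0,0,55]]}}

```text
t: 20.9
position: [0.2934, -0.0435, 0.178]
tool_rot: [0.37, 0.929, -0.0, -0.0]
force: [0.7, 0.3, 0.8]
width: 0.646
finger_force: 0.0
```

Run:
```python
from chk import *
from bench import snapshot,env
s=snapshot("top"); im=s["image"]; F=4
pickle.dump(s,open("t2.pkl","wb"))
cv2.imwrite("pics/end.png",cv2.resize(im[110:300,110:450],None,fx=2.35,fy=2.35,interpolation=cv2.INTER_CUBIC))
up=cv2.resize(im,None,fx=F,fy=F,interpolation=cv2.INTER_CUBIC)
m=cv2.morphologyEx(cv2.inRange(cv2.cvtColor(up,cv2.COLOR_BGR2HSV),(13,60,165),(28,172,255)),cv2.MORPH_OPEN,np.ones((5,5)))
for c in cv2.findContours(m,cv2.RETR_EXTERNAL,cv2.CHAIN_APPROX_NONE)[0]:
    p=c.reshape(-1,2); x,y=p.mean(0)/F
    if cv2.contourArea(c)>1200 and 110<x<430 and 120<y<290:
        z=.042 if 220<x<320 else .036
        r=cv2.minAreaRect((ray(s,(p+.5)/F-.5,z)*1000).astype(np.float32))
        print((round(x),round(y)),np.round(r[0],1),np.round(r[1],1),round(r[2],1),tray(np.array(r[0])/1000).round(1) if z>.04 else "")
```

```text
(145, 218) [426.6 384.2] [39.6 41.6] 1.0 
(190, 227) [402.8 247.9] [109.9  35.4] 13.5 
(264, 201) [485.6  26.4] [36.7 74.3] 46.5 [-58.2 -37.4]
(401, 172) [ 583.3 -392.1] [60.8 61.1] 8.0 
(248, 177) [558.   77.1] [ 36.6 114.9] 46.8 [-40.3  49.2]
(292, 173) [573.2 -57.7] [62.7 61.6] 46.6 [ 63.2 -38.5]
(274, 151) [640.6   1.4] [38.  40.7] 45.3 [71.8 50.7]
```

View pics/end.png

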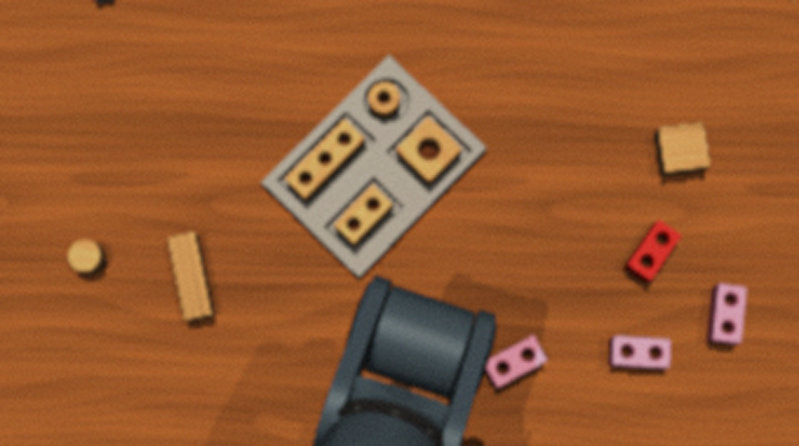

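All four pieces sit within 3 mm of their cut-out centres, the blanks have not moved, and the gripper is clear. I hand the job in.

```bash
python3 -c "
from bench import env;print(env.job_done())"
```

```text
the job is handed in; nothing more can be done
None
```

The four drilled pieces are in their own cut-outs, each measured within 3 mm of its centre from the top camera; the three blanks haven't moved, and the job was handed in at about 21 s, with no verdict returned.

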